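# Switch off the heating bath and hold its cover at balance

### The job

Get the heating bath ready for its cover stay to be clipped on: first twist the spring-return heater-off knob on the control box clockwise to its stop and let it go so that it springs fully back. Then lift the bath's cover by its handle bar and swing it to its balance point, standing straight up on its hinge where it would fall neither shut nor backwards, and finish the job still gripping the bar with the cover held motionless there. Do not let the cover drop or go over backwards, and leave the beaker, bottle and flask standing where they are.

Things in the scene. Friction and masses are not known exactly. Their poses are not given: they have to be found in the camera images.
- bath: White heating bath, a fixed open-topped box with steel rim under the hinged steel cover, 160 (its x) x 200 (its y) x 100 mm high, origin at the centre of its underside. Its x points from the front (robot side, blue strip) to the hinge side. Roughly in the middle, turned up to 0.4 rad either way.
- cover (a joint): Hinge angle of the bath's steel cover, rad: 0 shut (level, the start), growing as its front edge swings up and away from the robot; 1.571 straight up = balance point (cover and handle are symmetric about the plane through the hinge); 2.3 back stop. Nearly free hinge (friction 0.008 N m, no spring): let go elsewhere, it falls. Mass 0.32 to 0.58 kg, centre of mass about 90 mm from the hinge.
- cover_bar (a point): Middle of the cover's handle: black round bar, 12 mm diameter, parallel to the hinge, 205 mm from it, in the cover's plane, on two arms 60 mm beyond the front edge, 98 mm clear between the arms. Shut: 108 mm above the bench, in front of the bath, open space below. Upright: 313 mm above the bench, over the hinge. Site y is along the bar. The bar can turn between fingers pinching it from above.
- cover_hinge (a point): Middle of the cover's hinge line (the bath's y direction), on the bath's far rim, 75 mm along the bath's x from its centre, 108 mm above the bench. The point stays put; its frame turns with the cover. Cover plate: 145 mm from hinge to front edge, 200 mm wide, 6 mm thick.
- control: Blue fixed control box, 110 (its x) x 140 x 70 mm high, origin at the centre of its underside, with a grey screen and the black bar knob on its top. Stands to the left or the right of the bath, turned up to 0.5 rad; the stirrer is on the other side.
- knob (a joint): Angle of the heater-off knob, rad: 0 at rest, growing as it turns clockwise seen from above, solid stop at 1.1. A spring drives it back to 0 (0.03 N m at rest, 0.12 N m at the stop) when let go.
- knob_grip (a point): On the vertical axis of the knob at the height to grip, 99 mm above the bench and 29 mm above the top of the control box. The knob's grip is an upright black bar 44 mm long (along this point's x), 14 mm thick (its y), 34 mm tall, its top 13 mm above this point. It turns with the knob. Knob axis 15 mm towards the robot side of the box's centre.
- stirrer: Bystander: blue fixed stirrer of the same outline as the control box (110 x 140 mm), but with a round metal plate on top (70 mm high in all) and no bar knob; origin at the centre of its underside.
- beaker: Bystander: loose glass beaker, 60 mm across, 75 mm high, standing on the stirrer's plate; origin at the centre of its underside.
- bottle: Bystander: loose brown bottle, 64 mm across, 150 mm high, on the bench behind and left of the bath; origin at the centre of its underside.
- flask: Bystander: loose conical glass flask, 76 mm across at the foot, 120 mm high, on the bench behind and right of the bath; origin at the centre of its underside.

How it is judged:
On the way, in this order (a step that is already met when the one before it is completed fails the run):
1. the knob is twisted to its stop (within 0.1 rad) while the cover is still shut (value of joint knob above 1 rad and value of joint cover below 0.1 rad), for 0.1 s.
2. the knob is let go and has sprung back to rest (within 0.12 rad), the cover still shut (value of joint knob below 0.12 rad and contact force between the fingers and knob below 0.2 N and value of joint cover below 0.1 rad), for 0.2 s.
3. the cover is gripped and still, within 0.1 rad of its balance point (value of joint cover between 1.4708 and 1.6708 rad and velocity of joint cover between -0.1 and 0.1 rad/s and contact force between the fingers and cover above 1 N), for 0.4 s.
At the end, for the whole second after the job is handed in: The cover stands within 0.1 rad of straight up (its balance point, 1.571 rad), motionless (under 0.1 rad/s), with the fingers gripping it (more than 1 N of contact); the knob is back at rest (under 0.12 rad) and not touched; beaker, bottle and flask upright and within 30 mm of where they started (all of step 3 and value of joint knob below 0.12 rad and contact force between the fingers and knob below 0.2 N and distance of each of beaker, bottle, flask from where it was at the start of the episode below 0.03 m and angle between each of beaker, bottle, flask's own z axis and vertical below 0.2 rad); the arm keeps its last pose, push and grip.
It fails at once if the cover goes over backwards (past 1.9 rad) (value of joint cover above 1.9 rad).
It fails at once if the cover is dropped (falls shut faster than 1.5 rad/s) (velocity of joint cover below -1.5 rad/s).
It fails at once if beaker, bottle or flask knocked (moved more than 30 mm or tipped) (distance of any of beaker, bottle, flask from where it was at the start of the episode above 0.03 m or angle between any of beaker, bottle, flask's own z axis and vertical above 0.3 rad).
It also fails if it takes over 58 s, if anything falls off the work surface, if the arm or the gripper's body presses on something with over 40 N, if the wrist force passes 120 N, or if a joint passes its speed limit or range.

### The arm

A 6-joint arm with a two-finger parallel gripper is mounted at the origin on the work surface. World frame = base frame: x ahead of the robot, y to its left, z up, the work surface at z = 0. Lengths are in m, angles in rad, forces in N, time in s.
With the tool pointing down it reaches from about 0.3 to 0.775 m from the base axis. Payload 14.6 kg.
Tool frame: the origin (TCP) lies at the very end of the fingers, on their centre line; the grasp point (between the pads) lies 19 mm behind it (ctrl.hold_point_z is the z of the grasp point in the tool frame, in m); z points along the fingers, y is the direction in which the jaws open and shut (so a half turn about z gives the same grasp; the last joint's range is limited). The gripper opens to 94 mm and grips with 3 to 60 N. Pads are 16 mm wide; open, the fingers measure 119 mm over their backs; the gripper's body (75 mm by 177 mm) begins 78 mm behind the grasp point.
Start: joints at [1.121, 0.3, 1.521, -0, 1.321, -0.067], TCP at [0.205, 0.51, 0.205] pointing down, gripper open.
Joint ranges: [-3.03, 3.03], [-0.79, 2.21], [0.23, 2.52], [-1.04, 4.18], [0, 3.07], [-2.55, 2.55]. Speed limits (rad/s): [2.22, 2.22, 2.57, 3.14, 3.14, 3.14].

### API

Orientations are given as [roll, pitch, yaw] about the fixed x, y, z axes, in that order (R = Rz(yaw) Ry(pitch) Rx(roll)).
In Python, from station import ctrl, cams, hand_in gives the robot as it stands.
- The arm moves only by the tool servo_tool, never from a script. Its argument "rows" is a list of rows, each a list of 7 numbers: the shift along the world's x, y, z in m, then the turn, a rotation vector about the world's x, y, z in rad, then the gripper command: -1 is shut, 1 is fully open, values between are in proportion. A call has exactly 8 rows; each row is the pose to reach, as a shift and turn from the pose measured when the call began; what a row does not reach only later rows make up. A row lasts 1/12 s, in which the tool goes at most 41.7 mm and 7.16 degrees, less where a joint would pass 70% of its speed; a pose out of reach is approached as far as the arm can. A call with a gripper value outside its range is refused whole. The fingers move at their own pace and stop on an object; "newtons" is the grip in N (left out, the last holds). Time passes only in rows, so rows that repeat a pose let the fingers close, or fill a call up. It gives the time, the measured TCP pose, the force and the opening at its end, in the units of the state.
- ctrl.get_obs(): the state, without advancing time (a new reading comes with each control period).
- cams.camera(name): name is "side" or "top" or "wrist"; returns a dict with "image" (384x512x3 uint8, red, green, blue), "depth" (384x512 float32, m along the optical axis (not along the pixel's ray), 0 where there is no reading), "fx", "fy", "cx", "cy" (pixels), "dist_coeffs" ([k1, k2, p1, p2, k3] as OpenCV has them; the pictures are not rectified), "rvec" (rotation vector, rad) and "tvec" (3), from world to camera coordinates, as OpenCV has them; the wrist camera has in their place "hand_eye" (4x4, takes a point from camera to tool coordinates, whose origin is the TCP and whose axes are the flange's). Camera axes: x right, y down, z forward; pixel columns grow to the right and rows downward; lengths in m; the calibration is good to about 2 mm. A picture is of the moment at which its call begins: read the wrist's pose just before it.
- hand_in(): hands the job in, once; it reports no verdict.
Trained networks look in a picture, given as the dict that the camera call returned (one of the last four; its "shot" number tells which), for a name from the list of things; names that differ only in an ending like _2 or _b are one class to them, and where a whole thing is asked for, a point or a joint stands for the part that bears it (a point fixed in the world has none). Each returns a list of dicts, best first, with "p" (0 to 1); they miss things now and then, are a little off and sometimes report something else, mostly with a low value. They report only what shows in the picture. A call takes as long as a camera call.
- cams.spot_in(picture, name): "box" ([left, top, right, bottom] as shares, 0 to 1, of the picture: columns of its width, rows of its height, round what is visible of it).
- cams.place_of(picture, name): "at" ([column, row] as shares, 0 to 1, of the picture: columns of its width, rows of its height: a listed point, or the origin of a listed thing).
The state is a dict: "time_s": time; "qpos": joint angles; "joint_vel": joint speeds; "tau": joint torques, N m; "ee_pos": TCP position; "eef_rot": TCP orientation; "force": force on the tool from outside, world axes, zero at the start; "moment": the same for the moment, N m; "grip_width": finger opening in m.
Only numpy, scipy, OpenCV 4.12 (cv2) and the standard library are available. Lean on these libraries where they do the work, as an engineer would, in place of code of your own. Each camera call takes 0.05 s, during which the arm holds its last target.

## Working session

There is one attempt and no reset: what is moved stays moved. The work goes in short steps, Python scripts to look and compute and a tool call to move; the robot and the scene stay as the last step left them, time stands still between calls to the robot, and variables do not carry over. Pictures are saved under pics/ and viewed, and the job is handed in when it is done.

Besides the shell and the picture viewer there is one more tool, called after ">>>" by a JSON object that holds its "name" and its "arguments", one argument or row to a line. servo_tool: Moves the arm, as the interface text tells. Its arguments: {"type":"object","properties":{"rows":{"type":"array"},"newtons":{"type":"number"}},"required":["rows"]}

```bash
mkdir -p pics; ls; cat > h.py <<'E'
import numpy as np, cv2
from station import ctrl, cams
from scipy.spatial.transform import Rotation as R
def save(p,n): cv2.imwrite('pics/'+n,p['image'][:,:,::-1])
def pose(p,obs=None):
    # returns cam->world R,t
    if 'rvec' in p:
        Rm=cv2.Rodrigues(np.array(p['rvec'],float))[0]; t=np.array(p['tvec'],float).ravel()
        return Rm.T,-Rm.T@t
    H=np.array(p['hand_eye']); Rt=R.from_euler('xyz',obs['eef_rot']).as_matrix()
    return Rt@H[:3,:3], Rt@H[:3,3]+np.array(obs['ee_pos'])
def ray(p,uv,obs=None):
    K=np.array([[p['fx'],0,p['cx']],[0,p['fy'],p['cy']],[0,0,1.]])
    n=cv2.undistortPoints(np.array([[uv]],float),K,np.array(p['dist_coeffs'],float))[0,0]
    Rm,t=pose(p,obs); return t,Rm@np.array([n[0],n[1],1.])
def atz(p,share,z,obs=None):
    t,d=ray(p,[share[0]*512,share[1]*384],obs); return t+d*(z-t[2])/d[2]
E
python3 - <<'E'
from h import *
o=ctrl.get_obs();print(o, ctrl.hold_point_z)
Z=dict(bath=0,cover_bar=.108,cover_hinge=.108,control=0,knob_grip=.099,stirrer=0,beaker=.07,bottle=0,flask=0)
for n in ['top','side']:
    p=cams.camera(n);save(p,n+'0.png');print(n,pose(p)[1])
    for k,z in Z.items():
        for r in cams.place_of(p,k)[:2]: print(k,np.round(r['at'],3),round(r['p'],2),np.round(atz(p,r['at'],z),3))
E
```

```text
pics
{'time_s': 0.0, 'qpos': array([ 1.12141465e+00,  3.00473461e-01,  1.52158471e+00,  5.79889834e-06,
        1.32069285e+00, -6.65961509e-02]), 'joint_vel': array([ 0.00030265,  0.00111071,  0.00121623, -0.00112535, -0.00155132,
       -0.00013654]), 'tau': array([-2.68998869e-03, -5.31814528e+01, -3.52724004e+01,  7.07170763e-02,
        2.43768393e-02, -1.83145171e-04]), 'ee_pos': array([0.20531319, 0.50995842, 0.2048835 ]), 'eef_rot': array([-3.14043723e+00, -8.26896982e-05,  2.75880564e+00]), 'force': array([-0.2379286 ,  0.22808667,  0.47149001]), 'moment': array([ 0.00089007, -0.00573273, -0.04084911]), 'grip_width': 0.09373821666144998} -0.0188
top [ 0.33526131 -0.00769747  1.45416985]
bath [0.538 0.52 ] 0.75 [ 0.601 -0.039  0.   ]
cover_bar [0.566 0.61 ] 0.69 [ 0.476 -0.077  0.108]
cover_bar [0.725 0.574] 0.16 [ 0.514 -0.324  0.108]
cover_hinge [0.526 0.436] 0.95 [ 0.683 -0.019  0.108]
control [0.319 0.593] 0.67 [0.515 0.331 0.   ]
knob_grip [0.29  0.594] 0.58 [0.502 0.355 0.099]
stirrer [0.725 0.573] 0.61 [ 0.529 -0.351  0.   ]
stirrer [0.744 0.562] 0.34 [ 0.543 -0.383  0.   ]
beaker [0.746 0.564] 0.93 [ 0.53  -0.368  0.07 ]
bottle [0.341 0.43 ] 0.93 [0.725 0.299 0.   ]
flask [0.699 0.435] 0.84 [ 0.708 -0.316  0.   ]
side [ 0.5426391  -0.77711176  0.99988857]
bath [0.521 0.602] 0.73 [ 0.604 -0.049  0.   ]
cover_bar [0.438 0.57 ] 0.88 [ 0.481 -0.081  0.108]
cover_hinge [0.57  0.519] 0.84 [ 0.677 -0.015  0.108]
control [0.469 0.39 ] 0.88 [0.524 0.323 0.   ]
knob_grip [0.451 0.332] 0.52 [0.495 0.328 0.099]
stirrer [0.466 0.862] 0.65 [ 0.518 -0.359  0.   ]
beaker [0.44  0.571] 0.72 [ 0.48  -0.054  0.07 ]
beaker [0.468 0.845] 0.64 [ 0.523 -0.373  0.07 ]
bottle [0.577 0.401] 0.59 [0.725 0.295 0.   ]
bottle [0.468 0.386] 0.38 [0.522 0.33  0.   ]
flask [0.603 0.815] 0.67 [ 0.703 -0.316  0.   ]
```

View pics/top0.png

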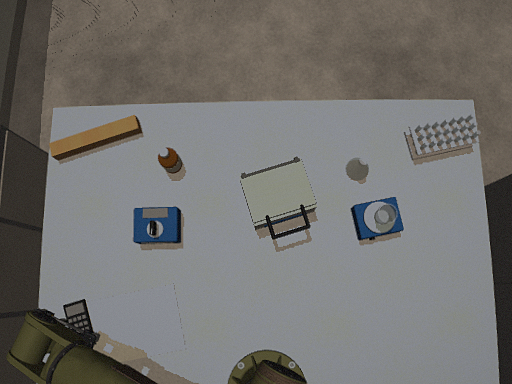

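View pics/side0.png

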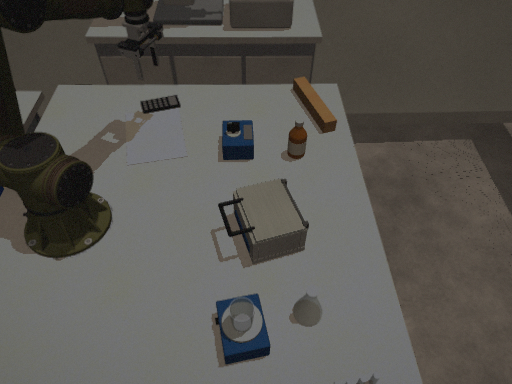

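```bash
python3 - <<'E'
from h import *
o=ctrl.get_obs();p=cams.camera('wrist');save(p,'w0.png');print(p['hand_eye'])
for k,z in dict(knob_grip=.099,control=.0).items():
    for r in cams.place_of(p,k)[:2]: print(k,np.round(r['at'],3),round(r['p'],2),np.round(atz(p,r['at'],z,o),3))
E
```

```text
[[ 3.62648973e-04 -9.65916102e-01 -2.58855081e-01  7.50605195e-02]
 [ 9.99999666e-01  1.60702350e-04  8.01312701e-04 -5.35984218e-04]
 [-7.32402221e-04 -2.58855285e-01  9.65915837e-01 -1.78777818e-01]
 [ 0.00000000e+00  0.00000000e+00  0.00000000e+00  1.00000000e+00]]
```

View pics/w0.png

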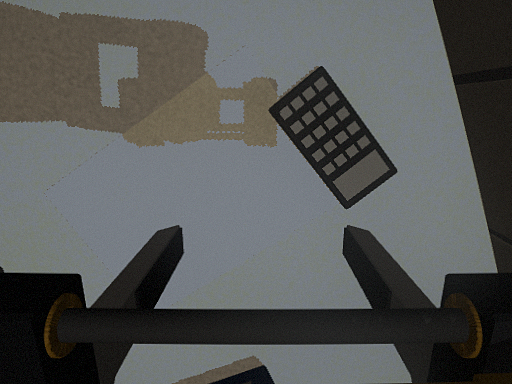

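The top view shows the control box at pixel (157,225), its knob at (154,229) with the bar roughly along world x, the bath cover at (278,192) and the handle at (290,222). The side view agrees with this. The wrist camera doesn't see the knob yet, so I'll move above it and look again.

>>> {"name": "servo_tool", "arguments": {
  "rows": [
    [0.04,-0.02,0.0,0,0,0.1,1],
    [0.08,-0.045,0.0,0,0,0.2,1],
    [0.12,-0.07,0,0,0,0.3,1],
    [0.16,-0.09,0,0,0,0.38,1],
    [0.2,-0.115,0,0,0,0.38,1],
    [0.24,-0.14,0,0,0,0.38,1],
    [0.27,-0.16,0,0,0,0.38,1],
    [0.29,-0.17,0,0,0,0.38,1]
  ]
}}

```text
time_s: 1.82
ee_pos: [0.4943, 0.3401, 0.2056]
eef_rot: [3.141, 0.0, 3.139]
force: [1.0, 1.5, -0.0]
grip_width: 0.0937
```

```bash
python3 - <<'E'
from h import *
o=ctrl.get_obs();p=cams.camera('wrist');save(p,'w1.png');print(o['ee_pos'],o['eef_rot'],o['qpos'],o['time_s'])
for k,z in dict(knob_grip=.099,control=.0).items():
    for r in cams.place_of(p,k)[:2]: print(k,np.round(r['at'],3),round(r['p'],2),np.round(atz(p,r['at'],z,o),3))
print(cams.spot_in(p,'knob'))
E
```

```text
[0.49429687 0.34012336 0.20562058] [3.14144573e+00 1.70286477e-04 3.13868267e+00] [ 5.41637784e-01  4.11852170e-01  1.36984365e+00  3.83094424e-05
  1.35967507e+00 -1.02625659e+00] 1.8167
knob_grip [0.511 0.528] 0.67 [0.502 0.339 0.099]
control [0.509 0.49 ] 0.71 [0.513 0.337 0.   ]
[{'box': [0.51, 0.4596, 0.5342, 0.5911], 'p': 0.55}]
```

View pics/w1.png

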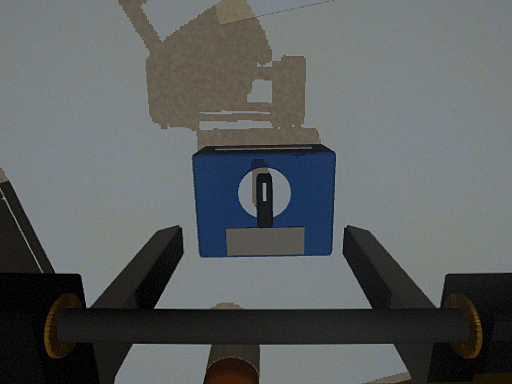

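```bash
python3 - <<'E'
from h import *
o=ctrl.get_obs();p=cams.camera('wrist')
for uv,z in [((264.5,194),.075),((264.5,172),.112),((264.5,200),.112),((264,228),.112),((257,228),.112),((272,228),.112)]: print(uv,np.round(atz(p,[uv[0]/512,uv[1]/384],z,o),4))
im=p['image'][140:260,190:340]; cv2.imwrite('pics/w1z.png',cv2.resize(im[:,:,::-1],None,fx=5,fy=5,interpolation=0))
E
```

```text
(264.5, 194) [0.4992 0.3425 0.075 ]
(264.5, 172) [0.4704 0.3424 0.112 ]
(264.5, 200) [0.4948 0.3423 0.112 ]
(264, 228) [0.5203 0.3418 0.112 ]
(257, 228) [0.5203 0.3357 0.112 ]
(272, 228) [0.5203 0.3489 0.112 ]
```

View pics/w1z.png

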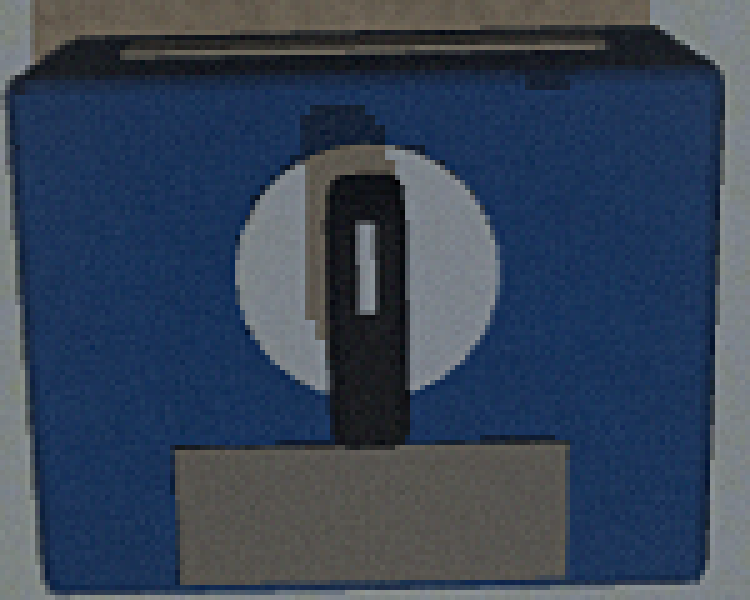

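Knob axis is at about (0.498, 0.342) with the bar along x. I'll go down and grip it.

>>> {"name": "servo_tool", "arguments": {
  "rows": [
    [0.004,0.002,-0.03,0,0,0,1],
    [0.004,0.002,-0.06,0,0,0,1],
    [0.004,0.002,-0.09,0,0,0,1],
    [0.004,0.002,-0.115,0,0,0,1],
    [0.004,0.002,-0.125,0,0,0,1],
    [0.004,0.002,-0.125,0,0,0,1],
    [0.004,0.002,-0.125,0,0,0,-1],
    [0.004,0.002,-0.125,0,0,0,-1]
  ],
  "newtons": 40
}}

```text
time_s: 2.73
ee_pos: [0.4969, 0.3447, 0.0823]
eef_rot: [3.14, 0.002, 3.139]
force: [-0.3, -0.6, -0.2]
grip_width: 0.0838
```

>>> {"name": "servo_tool", "arguments": {
  "rows": [
    [0,0,0,0,0,0,-1],
    [0,0,0,0,0,0,-1],
    [0,0,0,0,0,0,-1],
    [0,0,0,0,0,0,-1],
    [0,0,0,0,0,0,-1],
    [0,0,0,0,0,0,-1],
    [0,0,0,0,0,0,-1],
    [0,0,0,0,0,0,-1]
  ]
}}

```text
time_s: 3.4
ee_pos: [0.4968, 0.3447, 0.0822]
eef_rot: [3.14, 0.002, 3.139]
force: [-0.2, 0.0, -1.2]
grip_width: 0.0308
```

>>> {"name": "servo_tool", "arguments": {
  "rows": [
    [0.001,-0.002,-0.001,0,0,0,-1],
    [0.001,-0.002,-0.001,0,0,0,-1],
    [0.001,-0.002,-0.001,0,0,0,-1],
    [0.001,-0.002,-0.001,0,0,0,-1],
    [0.001,-0.002,-0.001,0,0,0,-1],
    [0.001,-0.002,-0.001,0,0,0,-1],
    [0.001,-0.002,-0.001,0,0,0,-1],
    [0.001,-0.002,-0.001,0,0,0,-1]
  ]
}}

```text
time_s: 4.07
ee_pos: [0.4978, 0.3416, 0.081]
eef_rot: [-3.141, 0.001, 3.139]
force: [-0.3, -7.6, 2.2]
grip_width: 0.0135
```

>>> {"name": "servo_tool", "arguments": {
  "rows": [
    [0,-0.001,0,0,0,-0.12,-1],
    [0,-0.001,0,0,0,-0.24,-1],
    [0,-0.001,0,0,0,-0.36,-1],
    [0,-0.001,0,0,0,-0.48,-1],
    [0,-0.001,0,0,0,-0.6,-1],
    [0,-0.001,0,0,0,-0.7,-1],
    [0,-0.001,0,0,0,-0.8,-1],
    [0,-0.001,0,0,0,-0.8,-1]
  ]
}}

```text
time_s: 4.73
ee_pos: [0.4986, 0.3433, 0.0811]
eef_rot: [3.136, -0.001, 2.333]
force: [9.0, 19.7, -9.4]
grip_width: 0.0133
```

```bash
python3 - <<'E'
from h import *
o=ctrl.get_obs();print(o['eef_rot'],o['force'],o['moment'],o['grip_width'])
E
```

```text
[ 3.13589275e+00 -5.89248844e-04  2.33299867e+00] [ 9.03819143 19.6844806  -9.41574369] [ 3.92536141 -1.63104965  0.20447076] 0.013345585097604319
```

>>> {"name": "servo_tool", "arguments": {
  "rows": [
    [0.0005,0.001,0,0,0,-0.1,-1],
    [0.0005,0.001,0,0,0,-0.2,-1],
    [0.0005,0.001,0,0,0,-0.26,-1],
    [0.0005,0.001,0,0,0,-0.3,-1],
    [0.0005,0.001,0,0,0,-0.32,-1],
    [0.0005,0.001,0,0,0,-0.32,-1],
    [0.0005,0.001,0,0,0,-0.32,-1],
    [0.0005,0.001,0,0,0,-0.32,-1]
  ]
}}

```text
time_s: 5.4
ee_pos: [0.4993, 0.3441, 0.0811]
eef_rot: [3.136, -0.0, 2.014]
force: [4.2, -1.1, -1.5]
grip_width: 0.0136
```

```bash
python3 - <<'E'
from h import *
o=ctrl.get_obs();print(o['eef_rot'],o['force'],o['moment'],o['grip_width'])
p=cams.camera('wrist');save(p,'w2.png')
E
```

```text
[ 3.13569945e+00 -1.70256554e-04  2.01420975e+00] [ 4.23351047 -1.14146299 -1.53036429] [-0.52822772 -0.66352053  0.63995233] 0.013557090983909304
```

View pics/w2.png

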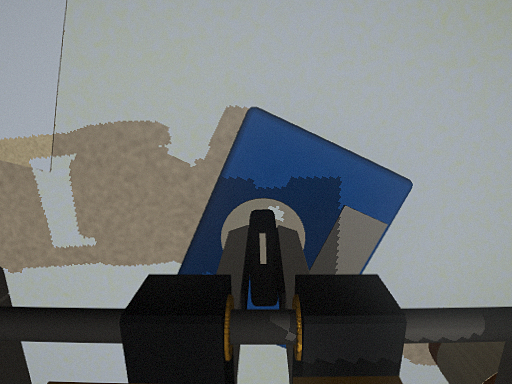

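>>> {"name": "servo_tool", "arguments": {
  "rows": [
    [0,0,0,0,0,-0.05,-1],
    [0,0,0,0,0,-0.05,-1],
    [0,0,0,0,0,-0.05,-1],
    [0,0,0,0,0,0.1,-1],
    [0,0,0,0,0,0.22,-1],
    [0,0,0,0,0,0.34,-1],
    [0,0,0,0,0,0.46,-1],
    [0,0,0,0,0,0.58,-1]
  ]
}}

```text
time_s: 6.12
ee_pos: [0.4981, 0.3432, 0.081]
eef_rot: [3.14, -0.002, 2.596]
force: [-9.6, -9.1, 9.4]
grip_width: 0.0137
```

>>> {"name": "servo_tool", "arguments": {
  "rows": [
    [0,0,0,0,0,0.12,-1],
    [0,0,0,0,0,0.24,-1],
    [0,0,0,0,0,0.36,-1],
    [0,0,0,0,0,0.48,-1],
    [0,0,0,0,0,0.48,1],
    [0,0,0,0,0,0.48,1],
    [0,0,0,0,0,0.48,1],
    [0,0,0,0,0,0.48,1]
  ]
}}

```text
time_s: 6.78
ee_pos: [0.498, 0.3434, 0.0811]
eef_rot: [3.139, -0.002, 3.075]
force: [-0.1, 0.6, -0.3]
grip_width: 0.037
```

>>> {"name": "servo_tool", "arguments": {
  "rows": [
    [0,0,0,0,0,0,1],
    [0,0,0,0,0,0,1],
    [0,0,0,0,0,0,1],
    [0,0,0.03,0,0,0,1],
    [0,0,0.07,0,0,0,1],
    [0,0,0.11,0,0,0,1],
    [0,0,0.13,0,0,0,1],
    [0,0,0.13,0,0,0,1]
  ]
}}

```text
time_s: 7.45
ee_pos: [0.4993, 0.3443, 0.2166]
eef_rot: [3.134, 0.004, 3.075]
force: [-0.6, -1.4, 0.7]
grip_width: 0.0902
```

```bash
python3 - <<'E'
from h import *
o=ctrl.get_obs();p=cams.camera('wrist');save(p,'w3.png')
E
```

```text
(no output)
```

View pics/w3.png

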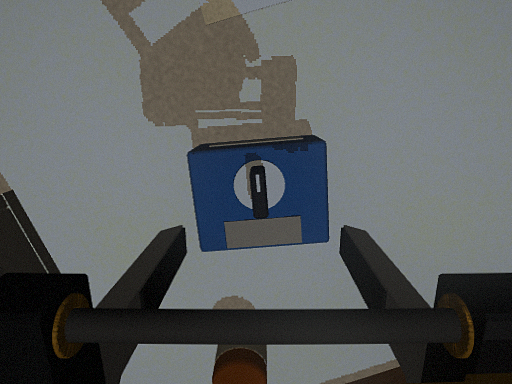

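The knob is back in line with the box (bar at about column 258, same tilt as the box edges). Next I'll move over the bath handle.

>>> {"name": "servo_tool", "arguments": {
  "rows": [
    [0,-0.03,0.005,0,0,-0.12,-0.15],
    [0,-0.07,0.01,0,0,-0.24,-0.15],
    [0,-0.11,0.01,0,0,-0.36,-0.15],
    [0,-0.15,0.01,0,0,-0.48,-0.15],
    [0,-0.19,0.01,0,0,-0.6,-0.15],
    [0,-0.23,0.01,0,0,-0.72,-0.15],
    [0,-0.27,0.01,0,0,-0.84,-0.15],
    [0,-0.31,0.01,0,0,-0.94,-0.15]
  ]
}}

```text
time_s: 8.17
ee_pos: [0.4976, 0.0321, 0.2219]
eef_rot: [3.138, 0.0, 2.129]
force: [1.0, -0.1, 0.0]
grip_width: 0.044
```

>>> {"name": "servo_tool", "arguments": {
  "rows": [
    [-0.01,-0.04,0,0,0,-0.1,-0.15],
    [-0.02,-0.08,0,0,0,-0.2,-0.15],
    [-0.02,-0.11,0,0,0,-0.26,-0.15],
    [-0.02,-0.11,0,0,0,-0.26,-0.15],
    [-0.02,-0.11,0,0,0,-0.26,-0.15],
    [-0.02,-0.11,0,0,0,-0.26,-0.15],
    [-0.02,-0.11,0,0,0,-0.26,-0.15],
    [-0.02,-0.11,0,0,0,-0.26,-0.15]
  ]
}}

```text
time_s: 8.83
ee_pos: [0.4777, -0.0769, 0.2215]
eef_rot: [3.139, -0.0, 1.871]
force: [-0.6, 0.0, -0.7]
grip_width: 0.04
```

```bash
python3 - <<'E'
from h import *
o=ctrl.get_obs();p=cams.camera('wrist');save(p,'w4.png');print(o['ee_pos'],o['eef_rot'],o['grip_width'])
for k,z in dict(cover_bar=.108,cover_hinge=.108,bath=0).items():
    for r in cams.place_of(p,k)[:2]: print(k,np.round(r['at'],3),round(r['p'],2),np.round(atz(p,r['at'],z,o),3))
E
```

```text
[ 0.47769097 -0.07687196  0.22154585] [ 3.13888826e+00 -2.64004654e-04  1.87125983e+00] 0.03995609258454327
cover_bar [0.518 0.509] 0.61 [ 0.481 -0.08   0.108]
cover_hinge [0.944 0.515] 0.85 [ 0.677 -0.021  0.108]
bath [0.717 0.462] 0.84 [ 0.606 -0.047  0.   ]
```

View pics/w4.png

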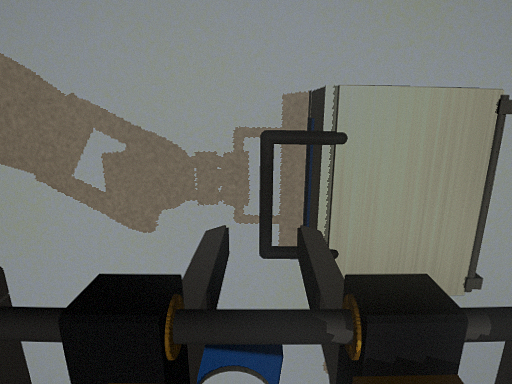

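```bash
python3 - <<'E'
from h import *
o=ctrl.get_obs();p=cams.camera('wrist')
f=lambda u,v,z:atz(p,[u/512,v/384],z,o)
a,b=f(267,138,.108),f(266.5,253,.108)
c,d=f(338.5,87,.111),f(331,290,.111)
g,h=f(505,105,.108),f(474,283,.108)
for x,y in((a,b),(c,d),(g,h)):
    v=x-y; print(np.round(x,4),np.round(y,4),'mid',np.round((x+y)/2,4),'len',np.linalg.norm(v),'normal yaw',np.arctan2(-v[0],v[1]) if v[1]>0 else np.arctan2(v[0],-v[1]))
E
```

```text
[ 0.4672 -0.0296  0.108 ] [ 0.4995 -0.1346  0.108 ] mid [ 0.4834 -0.0821  0.108 ] len 0.10987200003679348 normal yaw 0.2988497720043879
[0.5119 0.0291 0.111 ] [ 0.5722 -0.1528  0.111 ] mid [ 0.5421 -0.0618  0.111 ] len 0.1916932019285624 normal yaw 0.32030712962084545
[0.6584 0.0607 0.108 ] [ 0.7109 -0.1055  0.108 ] mid [ 0.6846 -0.0224  0.108 ] len 0.17422396859759115 normal yaw 0.30619588884670507
```

>>> {"name": "servo_tool", "arguments": {
  "rows": [
    [0.004,-0.004,-0.03,0,0,0.01,-0.15],
    [0.004,-0.004,-0.065,0,0,0.01,-0.15],
    [0.004,-0.004,-0.1,0,0,0.01,-0.15],
    [0.004,-0.004,-0.12,0,0,0.01,-0.15],
    [0.004,-0.004,-0.132,0,0,0.01,-0.15],
    [0.004,-0.004,-0.132,0,0,0.01,-0.15],
    [0.004,-0.004,-0.132,0,0,0.01,-1],
    [0.004,-0.004,-0.132,0,0,0.01,-1]
  ],
  "newtons": 20
}}

```text
time_s: 9.75
ee_pos: [0.4823, -0.0816, 0.091]
eef_rot: [3.137, 0.001, 1.88]
force: [-0.1, -0.3, 0.2]
grip_width: 0.03
```

>>> {"name": "servo_tool", "arguments": {
  "rows": [
    [0,0,0,0,0,0,-1],
    [0,0,0,0,0,0,-1],
    [0,0,0,0,0,0,-1],
    [0,0,0,0,0,0,-1],
    [0,0,0,0,0,0,-1],
    [0,0,0,0,0,0,-1],
    [0,0,0,0,0,0,-1],
    [0,0,0,0,0,0,-1]
  ]
}}

```text
time_s: 10.42
ee_pos: [0.4826, -0.0818, 0.0918]
eef_rot: [3.136, 0.002, 1.88]
force: [-2.7, -0.2, 6.6]
grip_width: 0.0112
```

```bash
python3 - <<'E'
from h import *
o=ctrl.get_obs();p=cams.camera('wrist');save(p,'w5.png');print(o['ee_pos'],o['eef_rot'],o['grip_width'],o['force'])
p=cams.camera('side');save(p,'s5.png')
E
```

```text
[ 0.48257078 -0.08176119  0.0917844 ] [3.13619063e+00 1.54029552e-03 1.88001931e+00] 0.011221582577823151 [-2.69681076 -0.16494266  6.61233661]
```

View pics/w5.png

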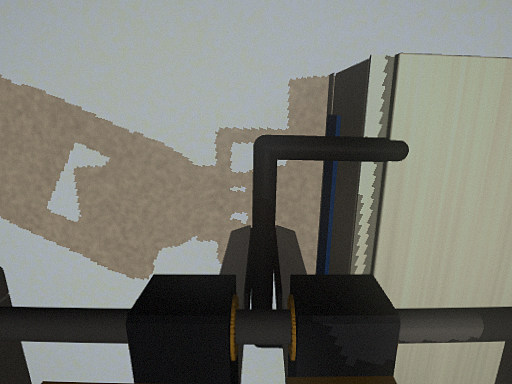

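View pics/s5.png

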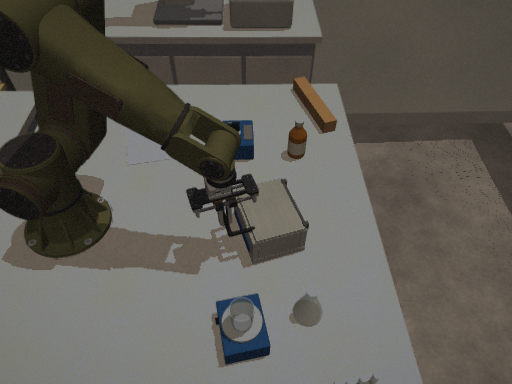

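The bar is gripped midway between the arms (11.2 mm opening), at pixel column 264 in the wrist view. I'll start the arc, 205 mm radius about the hinge, with the heading at 0.305 rad.

>>> {"name": "servo_tool", "arguments": {
  "rows": [
    [0,0,0.01,0,0,0,-1],
    [0.001,0,0.02,0,0,0,-1],
    [0.0025,0.001,0.0325,0,0,0,-1],
    [0.0045,0.0015,0.0445,0,0,0,-1],
    [0.0075,0.0025,0.0565,0,0,0,-1],
    [0.011,0.0035,0.0685,0,0,0,-1],
    [0.0155,0.005,0.08,0,0,0,-1],
    [0.02,0.0065,0.091,0,0,0,-1]
  ]
}}

```text
time_s: 11.18
ee_pos: [0.5024, -0.0757, 0.1838]
eef_rot: [3.137, 0.003, 1.88]
force: [3.4, -3.9, -4.3]
grip_width: 0.0111
```

```bash
python3 - <<'E'
from h import *
o=ctrl.get_obs();p=cams.camera('side');save(p,'s6.png');print(o['ee_pos'],o['eef_rot'],o['grip_width'],o['force'],o['moment'],o['qpos'])
E
```

```text
[ 0.50244307 -0.07572885  0.18379768] [3.13694680e+00 2.50646818e-03 1.87980155e+00] 0.011100546084720046 [ 3.41670354 -3.87178878 -4.25339484] [-0.97773405 -0.45770395 -0.02848996] [-2.21789801e-01  2.23038873e-01  1.66987366e+00  2.00917056e-04
  1.24340471e+00 -5.30864950e-01]
```

View pics/s6.png

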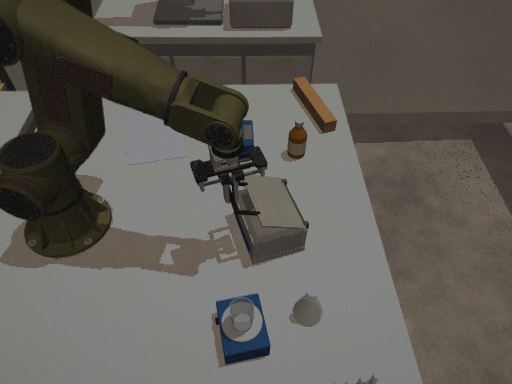

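>>> {"name": "servo_tool", "arguments": {
  "rows": [
    [0.0055,0.002,0.01,0,0,0,-1],
    [0.0115,0.0035,0.0205,0,0,0,-1],
    [0.0185,0.006,0.0305,0,0,0,-1],
    [0.026,0.008,0.04,0,0,0,-1],
    [0.0335,0.0105,0.049,0,0,0,-1],
    [0.042,0.013,0.058,0,0,0,-1],
    [0.051,0.016,0.066,0,0,0,-1],
    [0.06,0.019,0.0735,0,0,0,-1]
  ]
}}

```text
time_s: 11.9
ee_pos: [0.5632, -0.0575, 0.2609]
eef_rot: [3.136, 0.005, 1.879]
force: [-3.9, -6.5, 4.6]
grip_width: 0.0112
```

```bash
python3 - <<'E'
from h import *
o=ctrl.get_obs();p=cams.camera('side');save(p,'s7.png');print(o['ee_pos'],o['eef_rot'],o['grip_width'],o['force'],o['moment'],o['qpos'])
E
```

```text
[ 0.56315671 -0.05752288  0.26092494] [3.1356561  0.00529154 1.87905868] 0.011170939317057454 [-3.91534979 -6.5086408   4.59742345] [-1.32307871  0.96168878 -0.10866611] [-0.16553205  0.29598835  1.39759658 -0.00201705  1.44031103 -0.47355535]
```

View pics/s7.png

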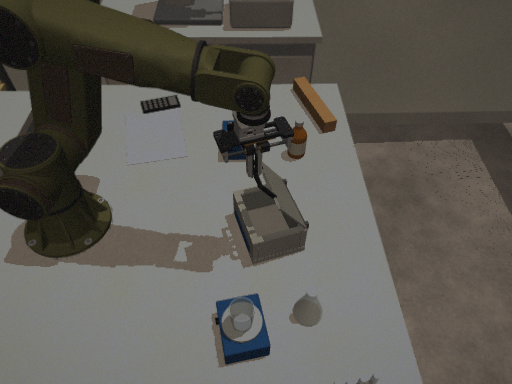

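>>> {"name": "servo_tool", "arguments": {
  "rows": [
    [0.0095,0.003,0.004,0,0,0,-1],
    [0.0195,0.006,0.01,0,0,0,-1],
    [0.03,0.009,0.0155,0,0,0,-1],
    [0.0405,0.0125,0.0205,0,0,0,-1],
    [0.0515,0.016,0.025,0,0,0,-1],
    [0.0625,0.0195,0.0285,0,0,0,-1],
    [0.074,0.023,0.0315,0,0,0,-1],
    [0.083,0.026,0.0335,0,0,0,-1]
  ]
}}

```text
time_s: 12.62
ee_pos: [0.6482, -0.0316, 0.2959]
eef_rot: [3.133, 0.007, 1.879]
force: [1.4, -5.8, 2.8]
grip_width: 0.0115
```

```bash
python3 - <<'E'
from h import *
o=ctrl.get_obs();print(o['ee_pos'],o['eef_rot'],o['grip_width'],o['force'],o['moment'],o['qpos'])
p=cams.camera('side');save(p,'s8.png')
for k,z in dict(cover_bar=.310,cover_hinge=.108).items():
    for r in cams.place_of(p,k)[:2]: print(k,np.round(r['at'],3),round(r['p'],2),np.round(atz(p,r['at'],z,o),3))
p=cams.camera('wrist');save(p,'w8.png')
E
```

```text
[ 0.64824618 -0.0315895   0.2959349 ] [3.13326311 0.00708127 1.87868697] 0.011480440590838232 [ 1.39718653 -5.82176376  2.78044871] [-1.13981641  0.16114312 -0.16618777] [-0.10379706  0.48259339  1.06476275 -0.00315651  1.58376922 -0.41177466]
cover_bar [0.566 0.398] 0.93 [ 0.654 -0.033  0.31 ]
cover_hinge [0.572 0.522] 0.75 [ 0.68  -0.018  0.108]
cover_hinge [0.578 0.398] 0.5 [0.707 0.185 0.108]
```

View pics/s8.png

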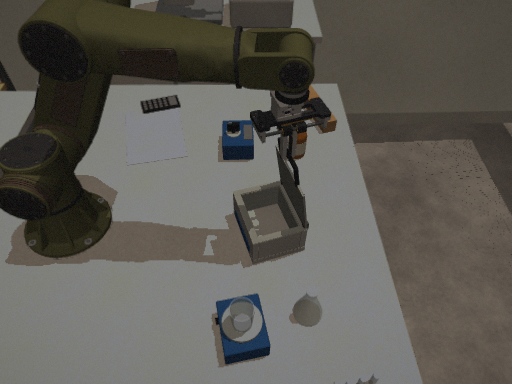

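View pics/w8.png

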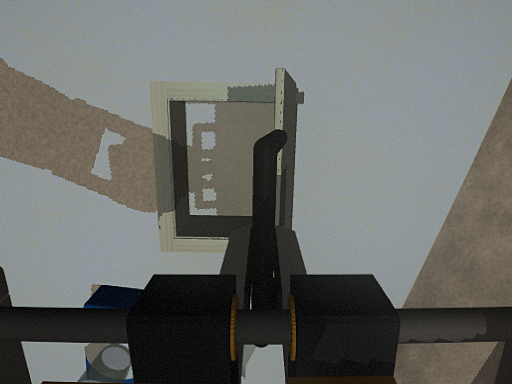

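>>> {"name": "servo_tool", "arguments": {
  "rows": [
    [0.007,0.002,0.0005,0,0,0,-1],
    [0.014,0.0045,0.001,0,0,0,-1],
    [0.02,0.0065,0.0012,0,0,0,-1],
    [0.025,0.008,0.0015,0,0,0,-1],
    [0.028,0.009,0.0015,0,0,0,-1],
    [0.03,0.0095,0.0015,0,0,0,-1],
    [0.03,0.0095,0.0015,0,0,0,-1],
    [0.03,0.0095,0.0015,0,0,0,-1]
  ]
}}

```text
time_s: 13.48
ee_pos: [0.6775, -0.0228, 0.2975]
eef_rot: [3.132, 0.008, 1.878]
force: [1.3, -5.2, 2.8]
grip_width: 0.0116
```

```bash
python3 - <<'E'
from h import *
o=ctrl.get_obs();print(o['ee_pos'],o['eef_rot'],o['grip_width'],o['force'],o['moment'],o['qpos'])
for n in('side','top'):
  p=cams.camera(n);save(p,n[0]+'9.png')
  for k,z in dict(cover_bar=.313,cover_hinge=.108,beaker=.07,bottle=0,flask=0).items():
    for r in cams.place_of(p,k)[:2]: print(k,np.round(r['at'],3),round(r['p'],2),np.round(atz(p,r['at'],z,o),3))
  if n=='side': cv2.imwrite('pics/s9z.png',cv2.resize(p['image'][100:280,210:350,::-1],None,fx=4,fy=3.3) if 0 else cv2.resize(p['image'][110:270,220:360,::-1],None,fx=3.7,fy=3.7,interpolation=2))
p=cams.camera('wrist');save(p,'w9.png')
E
```

```text
[ 0.67754149 -0.02281259  0.29753036] [3.13242683 0.00772385 1.87815223] 0.011581909946190778 [ 1.25701726 -5.16178511  2.7907803 ] [-1.08934475 -0.1695196  -0.05910634] [-0.08622508  0.55829167  0.94994791 -0.00362265  1.62192559 -0.3938222 ]
cover_bar [0.577 0.387] 0.75 [ 0.67  -0.02   0.313]
cover_hinge [0.57  0.524] 0.74 [ 0.677 -0.021  0.108]
cover_hinge [0.46  0.318] 0.62 [0.512 0.346 0.108]
beaker [0.469 0.836] 0.72 [ 0.523 -0.364  0.07 ]
bottle [0.582 0.393] 0.56 [0.736 0.312 0.   ]
flask [0.604 0.82 ] 0.68 [ 0.703 -0.322  0.   ]
beaker [0.744 0.558] 0.56 [ 0.537 -0.365  0.07 ]
bottle [0.339 0.433] 0.96 [0.722 0.302 0.   ]
flask [0.699 0.439] 0.8 [ 0.703 -0.315  0.   ]
```

View pics/s9z.png

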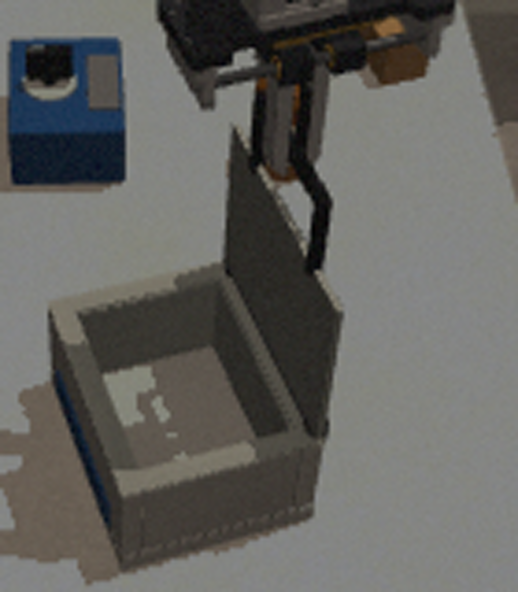

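View pics/w9.png

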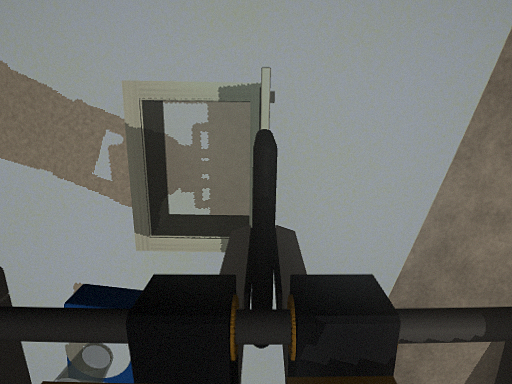

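```bash
python3 - <<'E'
from h import *
o=ctrl.get_obs();p=cams.camera('side');D=p['depth']
K=np.array([[p['fx'],0,p['cx']],[0,p['fy'],p['cy']],[0,0,1.]]);Rm,t=pose(p)
poly=np.array([(235,150),(300,260),(330,300),(320,410),(240,280)])/3.7+[220,110]
m=np.zeros(D.shape,np.uint8);cv2.fillPoly(m,[poly.astype(np.int32)],1);m=cv2.erode(m,np.ones((3,3)))
v,u=np.nonzero(m&(D>0));n=cv2.undistortPoints(np.stack([u,v],1).astype(float)[:,None],K,np.array(p['dist_coeffs'],float))[:,0]
P=np.c_[n,np.ones(len(n))]*D[v,u][:,None];W=P@Rm.T+t
for _ in range(3):
    c=W.mean(0);nn=np.linalg.svd(W-c)[2][2];r=(W-c)@nn;W=W[abs(r)<max(.004,2*r.std())]
if nn[0]<0:nn=-nn
print(len(W),c,nn,r.std(),'yaw',np.arctan2(nn[1],nn[0]),'tilt from vertical (+ = normal up)',np.arcsin(nn[2]))
p=cams.camera('wrist');f=lambda u,v,z:atz(p,[u/512,v/384],z,o)
w=np.array([np.cos(.305),np.sin(.305),0]);print('along: top edge',f(266,68,.253)@w,'hinge',f(272,97,.108)@w,'tcp',o['ee_pos']@w,'est hinge',np.array([.678,-.02,0])@w)
E
```

```text
664 [ 0.67840245 -0.03605866  0.18841988] [0.9593236  0.28220002 0.00783469] 0.000654172069058142 yaw 0.28609559519849687 tilt from vertical (+ = normal up) 0.007834772138036598
along: top edge 0.6413401036921467 hinge 0.6507070698303387 tcp 0.6392796870149875 est hinge 0.6407023703367338
```

The depth plane fit puts the cover about 0.008 rad from vertical. I'll hold for a moment and recheck before handing in.

>>> {"name": "servo_tool", "arguments": {
  "rows": [
    [0,0,0,0,0,0,-1],
    [0,0,0,0,0,0,-1],
    [0,0,0,0,0,0,-1],
    [0,0,0,0,0,0,-1],
    [0,0,0,0,0,0,-1],
    [0,0,0,0,0,0,-1],
    [0,0,0,0,0,0,-1],
    [0,0,0,0,0,0,-1]
  ]
}}

```text
time_s: 14.9
ee_pos: [0.6774, -0.0229, 0.2976]
eef_rot: [3.133, 0.008, 1.878]
force: [0.2, -2.7, 0.9]
grip_width: 0.0115
```

```bash
python3 - <<'E'
from h import *
from station import hand_in
o=ctrl.get_obs();print(o['time_s'],o['ee_pos'],abs(o['joint_vel']).max(),o['grip_width'],o['force'])
print(hand_in())
E
```

```text
14.9 [ 0.67742686 -0.02291013  0.29755595] 0.0027840490281382056 0.01152437880409708 [ 0.22513983 -2.6555783   0.85427296]
the job is handed in; nothing more can be done
None
```

The job is handed in at 14.9 s of the 58 s allowed; `hand_in` gave no verdict.

- **Knob:** I twisted it clockwise until the wrist moment rose sharply to 0.64 N m with the tool turned about 1.12 rad, so I took it to be at its stop. I turned it back with the gripper before letting go, rather than letting it snap back. A wrist picture afterwards showed it in line with the box again.
- **Cover:** I pinched the middle of the bar at 20 N and swung it over its 205 mm arc to upright. A plane fitted to the side camera's depth put the cover about 0.01 rad from vertical.
- **Final state:** The arm was still (joint speeds under 0.003 rad/s), with the fingers stopped on the bar at 11.5 mm.
- **Beaker, bottle and flask:** In the top view the networks placed them within about 9 mm of where they started, and I saw no sign of tipping.

**Checks that disagreed:** In the side view the bottle estimate was about 20 mm off its starting position, at low confidence and with the arm partly in front of it. The top view put it within 4 mm, so I trusted that. The side network also placed the bar about 7 mm nearer the robot than the gripper's measured position. That would still be about 0.03 rad, within the 0.1 rad limit.

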